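# Put three mended clay pieces back on their own boards

## Robot

A 6-joint arm with a two-finger parallel gripper is mounted at the origin on the work surface. World frame = base frame: x ahead of the robot, y to its left, z up, the work surface at z = 0. Lengths are in m, angles in degrees, forces in N, time in s.
With the tool pointing down it reaches from about 0.4 to 0.825 m from the base axis. Payload 7 kg.
Tool frame: the origin (TCP) lies midway between the tips of the shut fingers; the grasp point (between the pads) lies 19 mm behind it; z points along the fingers, y is the line along which they close (so a half turn about z gives the same grasp; the last joint's range is limited). The gripper opens to 88 mm and grips with 3 to 60 N. Pads are 19 mm wide; open, the fingers measure 130 mm over their backs; the gripper's body (78 mm by 193 mm) begins 47 mm behind the grasp point.
Start: joints at [87.897, 20.546, 0.682, 0, -70.136, -16.507], TCP at [0.215, 0.64, 0.227] pointing down, gripper open.
Joint ranges: [-176.03, 176.03], [-82.01, 121.73], [-58.28, 71.71], [-173.87, 95.51], [-174.79, -0.11], [-173.66, 173.66]. Speed limits (degrees/s): [136.94, 136.94, 172.46, 180, 180, 180].

## Interface

Orientations are given as [roll, pitch, yaw] about the fixed x, y, z axes, in that order (R = Rz(yaw) Ry(pitch) Rx(roll)).
In Python, from plant import ctrl gives the robot as it stands. The module is installed in compiled form; this text tells all that it offers.
- The arm moves only by the tool send_rows, never from a script. Its argument "plan" is a list that holds one entry, the list of rows, each a list of 6 numbers: the shift along the tool's x, y, z in a scale on which 1.0 is 80 cm, then the turn, a rotation vector about the tool's x, y, z in fractions of the full range, 1 being 2 rad. A call has 1 to 8 rows; each row is the pose to reach, as a shift and turn from the pose commanded when the call began, along the tool's axes at that moment; what a row does not reach only later rows make up. A row lasts 1/12 s, in which the tool goes at most 41.7 mm and 7.16 degrees, less where a joint would pass 70% of its speed; a pose out of reach is approached as far as the arm can. Shift and turn numbers lie between -1 and 1, and a call with a number outside is refused. A call with a gripper value outside its range is refused whole. "fingers" is the opening, from 0 (shut) to 1 (fully open), set as the call begins (left out, the last holds). The fingers move at their own pace and stop on an object; the grip force is fixed at half the most. Time passes only in rows, so rows that repeat a pose let the fingers close. It gives the time, the measured TCP pose, the force, the opening and the grip force at its end, in the units of the state.
- ctrl.get_obs(): the state, without advancing time (a new reading comes with each control period).
- ctrl.snapshot(name): name is "scene" or "top" or "wrist"; returns a dict with "img" (480x640x3 uint8, red, green, blue), "K" (3x3 intrinsics, pixels), "pose" (4x4, takes a point from camera to world coordinates). Camera axes: x right, y down, z forward; pixel columns grow to the right and rows downward; lengths in m; the calibration is good to about 2 mm. A picture is of the moment at which its call begins. There is no depth.
- ctrl.close_job(): hands the job in; it is judged then, once.
The state is a dict: "clock": time; "joint_pos": joint angles; "qvel": joint speeds; "tau": joint torques, N m; "tool_pos": TCP position; "orientation": TCP orientation; "force": force on the tool from outside, world axes, zero at the start; "moment": the same for the moment, N m; "opening": finger opening in m; "gripper_force": force on a finger pad.
Only numpy, scipy, OpenCV 4.12 (cv2) and the standard library are available. Lean on these libraries where they do the work, as an engineer would, in place of code of your own. Each camera call takes 0.05 s, during which the arm holds its last target. There are 200 camera calls.

## Task

The three mended clay pieces got mixed up on their storage boards: swap them round so that the jar stands in the middle of the round board, the beaker in the middle of the square board and the lid (knob up) in the middle of the oblong board. Each board holds only one piece, and the grey felt pad is free for parking one on the way. Set each one down without dropping it or tipping it over, and leave the amber bottle, the white plastic jar and the steel tin where they are.

Things in the scene. Friction and masses are not known exactly. Their poses are not given: they have to be found in the camera images.
- jar: fired-clay jar, round, closed on top (dark painted mouth): 116 mm tall, foot 50 mm across, belly 72 mm across at 35-50 mm height, above 78 mm a plain straight neck 38 mm across up to the top: grip the neck. About 0.2-0.4 kg. Origin: centre of the underside; z up along its axis
- beaker: fired-clay beaker, a straight open cup 56 mm across outside and 85 mm tall with 4 mm wall and one thin darker band. About 0.11-0.22 kg. Origin: centre of the underside; z up along its axis
- lid: fired-clay pot lid, round, 84 mm across and 6 mm thick at the edge, rising as a cone to 24 mm height, where a straight knob 26 mm across stands up to 52 mm height: grip the knob. About 0.1-0.2 kg. Origin: centre of the underside; z up along its axis
- round_board: round plywood board, 125 mm across, 12 mm thick, fixed to the bench; the jar's own board. Origin: centre of its underside, on the bench; z up. At the start a wrong piece stands on it
- square_board: square plywood board, 115 x 115 mm, 12 mm thick, fixed to the bench; the beaker's own board. Origin: centre of its underside, on the bench; z up. At the start a wrong piece stands on it
- oblong_board: oblong plywood board, 150 mm (along its x) x 100 mm, 12 mm thick, fixed to the bench; the lid's own board. Origin: centre of its underside, on the bench; z up. At the start a wrong piece stands on it
- felt_pad: grey felt-covered hexagonal pad, 120 mm across its flats, 12 mm thick, rigid and fixed to the bench, empty at the start: a free spot to park a piece. Origin: centre of its underside, on the bench; z up
- bottle: bystander: small loose amber glass bottle with black cap, 38 mm across, 85 mm tall, standing on the bench between the boards. Origin: centre of its underside
- tub: bystander: small loose white plastic jar with white cap, 44 mm across, 42 mm tall, standing on the bench between the boards. Origin: centre of its underside
- tin: bystander: loose flat steel tin, 42 mm across, 22 mm tall, on the bench between the boards. Origin: centre of its underside
Things that resemble listed ones, but are neither listed nor needed, are in the scene too. Leave any purple look-alike of the lid alone.

How it is judged (in metres and radians):
At the end, for the whole second after the job is handed in: The jar on the round board, the beaker on the square board and the lid on the oblong board: each resting on the board's top, upright (within 0.1 rad), its centre within 15 mm of the board's centre, at rest (horizontal distance between jar and round_board below 0.015 m and z of jar in the frame of round_board between 0.008 and 0.017 m and angle between each of jar, beaker, lid's own z axis and vertical below 0.1 rad and linear speed of each of jar, beaker, lid below 0.02 m/s and angular speed of each of jar, beaker, lid below 0.2 rad/s and horizontal distance between beaker and square_board below 0.015 m and z of beaker in the frame of square_board between 0.008 and 0.017 m and horizontal distance between lid and oblong_board below 0.015 m and z of lid in the frame of oblong_board between 0.008 and 0.017 m); the robot touches nothing.
It fails at once if a clay piece is tipped over (leans more than 40 degrees) (angle between any of jar, beaker, lid's own z axis and vertical above 0.7 rad).
It fails at once if a clay piece is dropped (falls freely, touching nothing, at more than 0.6 m/s: a drop of about 2 cm) ((contact force between jar and anything else below 0.05 N and linear speed of jar above 0.6 m/s) or (contact force between beaker and anything else below 0.05 N and linear speed of beaker above 0.6 m/s) or (contact force between lid and anything else below 0.05 N and linear speed of lid above 0.6 m/s)).
It fails at once if the bottle, the white plastic jar or the tin is moved more than 30 mm from its place (distance of any of bottle, tub, tin from where it was at the start of the episode above 0.03 m).
It also fails if it takes over 96 s, if anything falls off the work surface, if the arm or the gripper's body presses on something with over 40 N, if the wrist force passes 120 N, or if a joint passes its speed limit or range.

## Working session

There is one attempt and no reset: what is moved stays moved. The work goes in short steps, Python scripts to look and compute and a tool call to move; the robot and the scene stay as the last step left them, time stands still between calls to the robot, and variables do not carry over. Pictures are saved under pics/ and viewed, at most 14 in all, crops included, and the job is handed in when it is done.

Besides the shell and the picture viewer there is one more tool, called after "Call:" by a JSON object that holds its "api" and its "payload", one argument or row to a line. send_rows: Moves the arm, as the interface text tells. Its arguments: {"type":"object","properties":{"plan":{"type":"array","items":{"type":"array","items":{"type":"array","items":{"type":"number"}}}},"fingers":{"type":"number"}},"required":["plan"]}

```bash
mkdir -p pics; python3 - <<'E'
from plant import ctrl
import cv2,pickle
o=ctrl.get_obs();print({k:o[k] for k in ("clock","tool_pos","orientation","opening","force")})
d={}
for n in("top","scene"):
    s=ctrl.snapshot(n);d[n]=s;cv2.imwrite(f"pics/{n}0.png",s["img"][:,:,::-1]);print(n,s["K"],s["pose"])
pickle.dump(d,open("s0.pkl","wb"))
E
```

```text
{'clock': 0.0, 'tool_pos': array([0.21526106, 0.63923347, 0.22561662]), 'orientation': array([ 1.79904005e+02, -1.05166834e-02, -1.86125465e+01]), 'opening': 0.08763619964707206, 'force': array([ 0.07977292, -0.17730139,  0.51292797])}
top [[438.38700142   0.         318.46390943]
 [  0.         438.38700142 234.05637262]
 [  0.           0.           1.        ]] [[ 0.02636445 -0.99209403  0.12269618  0.36359052]
 [-0.99964853 -0.02582363  0.00599618 -0.04969619]
 [-0.00278031 -0.12281114 -0.99242617  0.84138788]
 [ 0.          0.          0.          1.        ]]
scene [[514.05036046   0.         324.33155719]
 [  0.         514.05036046 239.25547105]
 [  0.           0.           1.        ]] [[ 0.01322915  0.54754526 -0.83667149  1.42381236]
 [ 0.99984658  0.00236371  0.0173561  -0.06909381]
 [ 0.0114809  -0.83677273 -0.54742999  0.69171718]
 [ 0.          0.          0.          1.        ]]
```

View pics/top0.png

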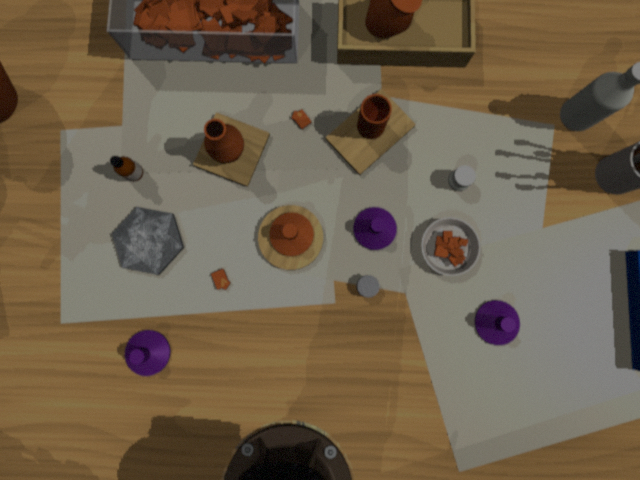

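View pics/scene0.png

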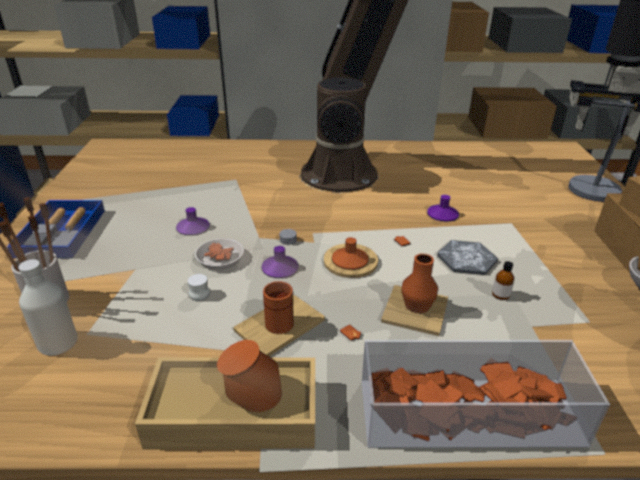

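```bash
python3 - <<'E'
import cv2,pickle
d=pickle.load(open("s0.pkl","rb"))
im=d["top"]["img"][90:300,100:420,::-1]
im=cv2.convertScaleAbs(cv2.resize(im,None,fx=2.5,fy=2.5,interpolation=cv2.INTER_CUBIC),alpha=1.5)
for i in range(0,320,20):
    cv2.putText(im,str(100+i),(int(i*2.5),8),0,.3,(0,0,255));cv2.line(im,(int(i*2.5),10),(int(i*2.5),16),(0,0,255))
for i in range(10,210,20):
    cv2.putText(im,str(90+i),(0,int(i*2.5)+3),0,.3,(0,0,255));cv2.line(im,(22,int(i*2.5)),(28,int(i*2.5)),(0,0,255))
cv2.imwrite("pics/crop0.png",im)
E
```

```text
(no output)
```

View pics/crop0.png

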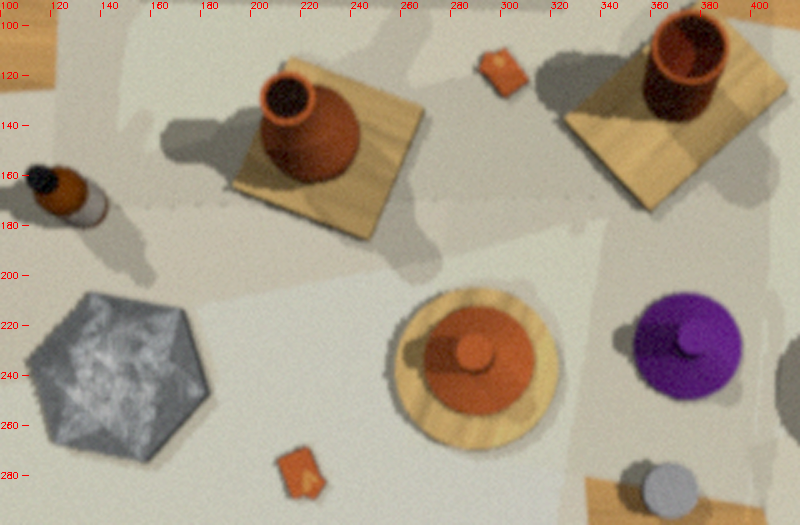

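```bash
cat > h.py <<'E'
import numpy as np
def w(s,px,z):
    px=np.atleast_2d(px).astype(float)
    r=np.c_[px,np.ones(len(px))]@np.linalg.inv(s["K"]).T@s["pose"][:3,:3].T
    c=s["pose"][:3,3]
    return (c+r*((z-c[2])/r[:,2])[:,None])[:,:2]
E
python3 - <<'E'
import pickle,numpy as np
from h import w
s=pickle.load(open("s0.pkl","rb"))["top"]
c=lambda p:(np.atleast_2d(p)+.5)/2.5-.5+[100,90]
np.set_printoptions(precision=4,suppress=True)
q=w(s,c([(289,57),(425,107),(369,240),(232,187)]),.012);print("sq",q.mean(0),np.linalg.norm(q-np.roll(q,1,0),axis=1))
q=w(s,c([(565,118),(652,211),(788,88)]),.012);print("obl",(q[0]+q[2])/2,np.linalg.norm(np.diff(q,axis=0),axis=1),q)
q=w(s,c([(394,369),(558,369),(476,288),(476,450)]),.012);print("rnd",q.mean(0),np.linalg.norm(q[0]-q[1]),np.linalg.norm(q[2]-q[3]))
q=w(s,c([(90,292),(184,310),(210,394),(147,463),(55,442),(26,362)]),.012);print("hex",q.mean(0),np.linalg.norm(q[:3]-q[3:],axis=1),"exp .1386")
for n,p,z in [("jar",(287,98),.128),("jarR",(316,98),.128),("jarbelly",(310,134),.055),("beaker",(689,46.5),.097),("bkL",(651,46),.097),("bkR",(727,46),.097),("knob",(475,351),.064),("lidrim",(479,360),.018),("bottle",(42,180),.085),("tin",(670,490),.022)]:
    print(n,w(s,c(p),z)[0])
print("tub",w(s,(464,176),.042))
E
```

```text
sq [0.63   0.1303] [0.1134 0.1156 0.1146 0.1155]
obl [ 0.6728 -0.1411] [0.1006 0.1466] [[ 0.6583 -0.0538]
 [ 0.5853 -0.1231]
 [ 0.6872 -0.2285]]
rnd [0.4588 0.0092] 0.12498768216253897 0.12428300982773198
hex [0.4455 0.2812] [0.1402 0.1378 0.1436] exp .1386
jar [0.6263 0.1351]
jarR [0.6268 0.1155]
jarbelly [0.6259 0.1354]
beaker [ 0.6829 -0.14  ]
bkL [ 0.6826 -0.1131]
bkR [ 0.6839 -0.167 ]
knob [0.4655 0.0066]
lidrim [0.4647 0.0067]
bottle [0.5773 0.3171]
tin [ 0.3707 -0.1386]
tub [[ 0.5786 -0.3135]]
```

The rows are not in the units I measure in: shifts go in shares of 80 cm and turns go in shares of 2 rad. I convert before sending: 23.6 cm / 80 = 0.295, 22.4 cm / 80 = 0.28, -18.6 degrees / 114.5916 = -0.1623.

Call:
{"api": "send_rows", "payload": {
  "plan": [
    [[0.0125, 0.015, 0, 0, 0, -0.0087], [0.05, 0.0588, 0, 0, 0, -0.0349], [0.0875, 0.1038, 0, 0, 0, -0.0611], [0.1313, 0.155, 0, 0, 0, -0.0916], [0.175, 0.2063, 0, 0, 0, -0.1222], [0.2125, 0.25, 0, 0, 0, -0.1484], [0.2375, 0.28, 0, 0, 0, -0.1623], [0.25, 0.295, 0, 0, 0, -0.1623]]
  ],
  "fingers": 1
}}

```text
clock: 0.77
tool_pos: [0.329, 0.352, 0.2263]
orientation: [180.0, 0.0, 0.1]
force: [1.3, -0.2, -0.0]
opening: 0.0874
gripper_force: 0.0
```

Converted, 25.5 cm / 80 = 0.3188, 22 cm / 80 = 0.275.

Call:
{"api": "send_rows", "payload": {
  "plan": [
    [[0.0063, 0.015, 0, 0, 0, 0], [0.0213, 0.0538, 0, 0, 0, 0], [0.0375, 0.095, 0, 0, 0, 0], [0.055, 0.14, 0, 0, 0, 0], [0.0725, 0.185, 0, 0, 0, 0], [0.09, 0.23, 0, 0, 0, 0], [0.1075, 0.275, 0, 0, 0, 0], [0.125, 0.3188, 0, 0, 0, 0]]
  ]
}}

```text
clock: 1.43
tool_pos: [0.4289, 0.0973, 0.2267]
orientation: [-180.0, -0.0, 0.0]
force: [1.0, 0.4, -1.0]
opening: 0.0875
gripper_force: 0.0
```

Converted, 9 cm / 80 = 0.1125, 8 cm / 80 = 0.1.

Call:
{"api": "send_rows", "payload": {
  "plan": [
    [[0.0175, 0.0438, 0, 0, 0, 0], [0.0313, 0.075, 0.0125, 0, 0, 0], [0.04, 0.1, 0.0313, 0, 0, 0], [0.045, 0.1125, 0.0563, 0, 0, 0], [0.045, 0.1125, 0.0813, 0, 0, 0], [0.045, 0.1125, 0.1, 0, 0, 0], [0.045, 0.1125, 0.1, 0, 0, 0]]
  ]
}}

```text
clock: 2.02
tool_pos: [0.4627, 0.008, 0.1435]
orientation: [179.9, 0.3, -0.1]
force: [-0.7, -1.1, -0.3]
opening: 0.0873
gripper_force: 0.0
```

```bash
python3 - <<'E'
from plant import ctrl
import cv2
s=ctrl.snapshot("wrist");print(s["pose"].round(3),s["K"][0]);cv2.imwrite("pics/w1.png",s["img"][:,:,::-1]);print(ctrl.get_obs()["tool_pos"])
E
```

```text
[[-0.001 -0.962 -0.275  0.535]
 [-1.     0.001 -0.     0.008]
 [ 0.001  0.275 -0.962  0.302]
 [ 0.     0.     0.     1.   ]] [343.79524255   0.         317.23084578]
[0.46374865 0.00849674 0.14525151]
```

View pics/w1.png

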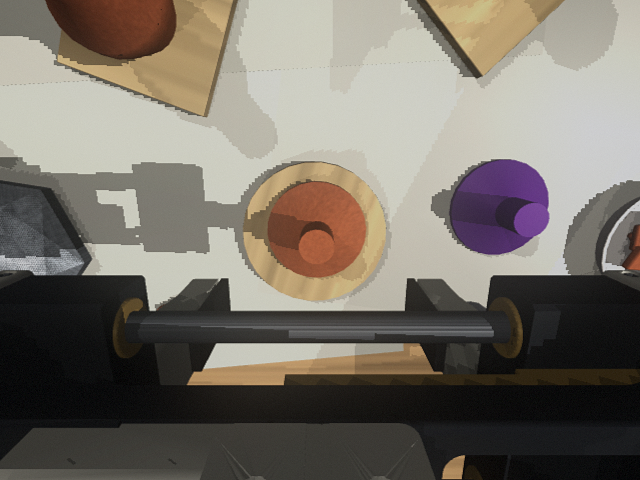

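The wrist view shows the lid centred on the round board: knob top at about (316,244), round board from (243,231) to (388,231), purple look-alike on the right.

```bash
python3 - <<'E'
from plant import ctrl
from h import w
s=ctrl.snapshot("wrist");print(w(s,[(316,244)],.064),w(s,[(317,229)],.018),w(s,[(243,231),(388,231),(316,161),(316,301)],.012).mean(0))
E
```

```text
[[0.46591402 0.00891343]] [[0.46589015 0.0081938 ]] [0.46082244 0.0092865 ]
```

Converted, 10.4 cm / 80 = 0.13, 9.9 cm / 80 = 0.1238.

Call:
{"api": "send_rows", "payload": {
  "plan": [
    [[0.0025, 0, 0.0125, 0, 0, 0], [0.0025, 0, 0.0375, 0, 0, 0], [0.0025, 0, 0.0625, 0, 0, 0], [0.0025, 0, 0.0875, 0, 0, 0], [0.0025, 0, 0.1088, 0, 0, 0], [0.0025, 0, 0.1238, 0, 0, 0], [0.0025, 0, 0.13, 0, 0, 0], [0.0025, 0, 0.13, 0, 0, 0]]
  ]
}}

```text
clock: 2.78
tool_pos: [0.4667, 0.0093, 0.042]
orientation: [180.0, 0.1, 0.0]
force: [0.4, 0.4, -0.1]
opening: 0.0877
gripper_force: 0.0
```

Call:
{"api": "send_rows", "payload": {
  "plan": [
    [[0, 0, 0, 0, 0, 0], [0, 0, 0, 0, 0, 0], [0, 0, 0, 0, 0, 0], [0, 0, 0, 0, 0, 0], [0, 0, 0, 0, 0, 0], [0, 0, 0, 0, 0, 0], [0, 0, 0, 0, 0, 0], [0, 0, 0, 0, 0, 0]]
  ],
  "fingers": 0
}}

```text
clock: 3.45
tool_pos: [0.4668, 0.0091, 0.0426]
orientation: [-180.0, -0.0, -0.0]
force: [-0.4, -0.8, -0.2]
opening: 0.0401
gripper_force: 0.0
```

Call:
{"api": "send_rows", "payload": {
  "plan": [
    [[0, 0, 0, 0, 0, 0], [0, 0, 0, 0, 0, 0], [0, 0, 0, 0, 0, 0], [0, 0, 0, 0, 0, 0], [0, 0, 0, 0, 0, 0], [0, 0, 0, 0, 0, 0]]
  ]
}}

```text
clock: 3.95
tool_pos: [0.4668, 0.0091, 0.0426]
orientation: [180.0, 0.0, -0.0]
force: [-0.1, -1.6, -0.0]
opening: 0.0254
gripper_force: 30.0
```

Converted, -5 cm / 80 = -0.0625, -4.2 cm / 80 = -0.0525.

Call:
{"api": "send_rows", "payload": {
  "plan": [
    [[0, 0, -0.0013, 0, 0, 0], [0, 0, -0.0063, 0, 0, 0], [0, 0, -0.015, 0, 0, 0], [0, 0, -0.0275, 0, 0, 0], [0, 0, -0.04, 0, 0, 0], [0, 0, -0.0525, 0, 0, 0], [0, 0, -0.0625, 0, 0, 0], [0, 0, -0.0625, 0, 0, 0]]
  ]
}}

```text
clock: 4.62
tool_pos: [0.4679, 0.0095, 0.0945]
orientation: [-179.9, -0.2, 0.0]
force: [-0.4, 0.0, -0.6]
opening: 0.0249
gripper_force: 30.0
```

Call:
{"api": "send_rows", "payload": {
  "plan": [
    [[0, -0.0075, 0, 0, 0, 0], [-0.0025, -0.025, 0, 0, 0, 0], [-0.005, -0.05, 0, 0, 0, 0], [-0.0075, -0.0813, 0, 0, 0, 0], [-0.01, -0.1125, 0, 0, 0, 0], [-0.0125, -0.1438, 0, 0, 0, 0], [-0.015, -0.175, 0, 0, 0, 0], [-0.0175, -0.2063, 0, 0, 0, 0]]
  ]
}}

```text
clock: 5.28
tool_pos: [0.4521, 0.1754, 0.0919]
orientation: [180.0, 0.0, -0.0]
force: [-0.1, -0.2, -0.9]
opening: 0.0253
gripper_force: 30.0
```

Converted, -10.7 cm / 80 = -0.1338, -10.3 cm / 80 = -0.1288.

Call:
{"api": "send_rows", "payload": {
  "plan": [
    [[-0.0025, -0.0313, 0, 0, 0, 0], [-0.005, -0.0625, 0, 0, 0, 0], [-0.0075, -0.0938, 0, 0, 0, 0], [-0.0088, -0.115, 0, 0, 0, 0], [-0.0088, -0.1288, 0, 0, 0, 0], [-0.0088, -0.1338, 0, 0, 0, 0], [-0.0088, -0.1338, 0, 0, 0, 0]]
  ]
}}

```text
clock: 5.87
tool_pos: [0.4457, 0.2814, 0.0921]
orientation: [180.0, 0.0, 0.0]
force: [-0.4, -0.5, -0.1]
opening: 0.0254
gripper_force: 30.0
```

Converted, 4.6 cm / 80 = 0.0575, 4.5 cm / 80 = 0.0563.

Call:
{"api": "send_rows", "payload": {
  "plan": [
    [[0, 0, 0.005, 0, 0, 0], [0, 0, 0.015, 0, 0, 0], [0, 0, 0.0275, 0, 0, 0], [0, 0, 0.04, 0, 0, 0], [0, 0, 0.05, 0, 0, 0], [0, 0, 0.0563, 0, 0, 0], [0, 0, 0.0575, 0, 0, 0], [0, 0, 0.0575, 0, 0, 0]]
  ]
}}

```text
clock: 6.53
tool_pos: [0.4458, 0.2808, 0.046]
orientation: [179.9, 0.0, -0.0]
force: [0.0, -0.1, -1.4]
opening: 0.0254
gripper_force: 30.0
```

Converted, 0.4 cm / 80 = 0.005, 0.3 cm / 80 = 0.0038.

Call:
{"api": "send_rows", "payload": {
  "plan": [
    [[0, 0, 0.0013, 0, 0, 0], [0, 0, 0.0025, 0, 0, 0], [0, 0, 0.0038, 0, 0, 0], [0, 0, 0.005, 0, 0, 0], [0, 0, 0.005, 0, 0, 0]]
  ]
}}

```text
clock: 6.95
tool_pos: [0.4459, 0.2812, 0.0426]
orientation: [-180.0, -0.0, -0.0]
force: [0.1, 0.3, -1.5]
opening: 0.0256
gripper_force: 30.0
```

Converted, 0.15 cm / 80 = 0.0019, 0.1 cm / 80 = 0.0013.

Call:
{"api": "send_rows", "payload": {
  "plan": [
    [[0, 0, 0.0006, 0, 0, 0], [0, 0, 0.0013, 0, 0, 0], [0, 0, 0.0019, 0, 0, 0], [0, 0, 0.0019, 0, 0, 0]]
  ]
}}

```text
clock: 7.28
tool_pos: [0.446, 0.2812, 0.0425]
orientation: [-180.0, -0.0, 0.0]
force: [-5.3, -1.5, 13.3]
opening: 0.0256
gripper_force: 30.0
```

Converted, -0.1 cm / 80 = -0.0013.

Call:
{"api": "send_rows", "payload": {
  "plan": [
    [[0, 0, -0.0013, 0, 0, 0], [0, 0, -0.0013, 0, 0, 0], [0, 0, -0.0013, 0, 0, 0], [0, 0, -0.0013, 0, 0, 0], [0, 0, -0.0013, 0, 0, 0], [0, 0, -0.0013, 0, 0, 0], [0, 0, -0.0013, 0, 0, 0], [0, 0, -0.0013, 0, 0, 0]]
  ],
  "fingers": 1
}}

```text
clock: 7.95
tool_pos: [0.4459, 0.2811, 0.042]
orientation: [180.0, 0.0, -0.0]
force: [0.2, 0.7, 0.7]
opening: 0.0728
gripper_force: 0.0
```

Converted, -15 cm / 80 = -0.1875, -12.5 cm / 80 = -0.1563.

Call:
{"api": "send_rows", "payload": {
  "plan": [
    [[0, 0, -0.0063, 0, 0, 0], [0, 0, -0.025, 0, 0, 0], [0, 0, -0.05, 0, 0, 0], [0, 0, -0.0813, 0, 0, 0], [0, 0, -0.1188, 0, 0, 0], [0, 0, -0.1563, 0, 0, 0], [0, 0, -0.1875, 0, 0, 0], [0, 0, -0.1875, 0, 0, 0]]
  ]
}}

```text
clock: 8.62
tool_pos: [0.4481, 0.283, 0.1981]
orientation: [-179.7, -0.4, 0.0]
force: [0.7, 0.4, 1.0]
opening: 0.088
gripper_force: 0.0
```

Converted, 18 cm / 80 = 0.225, 17.4 cm / 80 = 0.2175.

Call:
{"api": "send_rows", "payload": {
  "plan": [
    [[0.0125, 0.01, 0, 0, 0, 0], [0.0438, 0.035, 0, 0, 0, 0], [0.0813, 0.0663, 0, 0, 0, 0], [0.1188, 0.0963, 0, 0, 0, 0], [0.1563, 0.1263, 0, 0, 0, 0], [0.1938, 0.1575, 0, 0, 0, 0], [0.2175, 0.1763, 0, 0, 0, 0], [0.225, 0.1825, 0, 0, 0, 0]]
  ]
}}

```text
clock: 9.28
tool_pos: [0.628, 0.1323, 0.1914]
orientation: [180.0, 0.0, -0.2]
force: [-0.2, 0.4, 0.7]
opening: 0.0874
gripper_force: 0.0
```

```bash
python3 - <<'E'
from plant import ctrl
import cv2,pickle,numpy as np
t=ctrl.snapshot("top")["img"];s=ctrl.snapshot("wrist");pickle.dump(s,open("w2.pkl","wb"))
cv2.imwrite("pics/w2.png",np.hstack([s["img"],t[60:,:320][:,:].copy() if 0 else np.zeros((480,0,3),np.uint8)])[:,:,::-1])
cv2.imwrite("pics/t2.png",t[80:320,80:500,::-1]);o=ctrl.get_obs();print(o["tool_pos"],o["opening"])
E
```

```text
[0.62648339 0.13369751 0.19132752] 0.08763863806271359
```

View pics/w2.png

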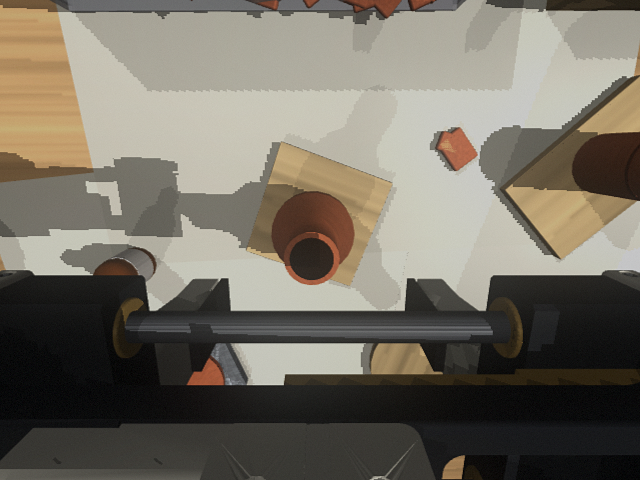

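The mouth ring of the jar is centred near (312,258). The square board's corners are at (281,142), (392,182), (350,287) and (247,251), and the lid sits on the pad.

```bash
python3 - <<'E'
import pickle
from h import w
s=pickle.load(open("w2.pkl","rb"))
print(w(s,[(312,258),(284,258),(340,258)],.128),w(s,[(281,142),(392,182),(350,287),(247,251)],.012).mean(0))
E
```

```text
[[0.62539104 0.13572392]
 [0.62543934 0.15473521]
 [0.62534274 0.11671265]] [0.62891102 0.13189616]
```

Converted, 9.3 cm / 80 = 0.1163, 8.7 cm / 80 = 0.1088.

Call:
{"api": "send_rows", "payload": {
  "plan": [
    [[-0.0013, -0.0025, 0.01, 0, 0, 0], [-0.0013, -0.0025, 0.0288, 0, 0, 0], [-0.0013, -0.0025, 0.05, 0, 0, 0], [-0.0013, -0.0025, 0.0725, 0, 0, 0], [-0.0013, -0.0025, 0.0938, 0, 0, 0], [-0.0013, -0.0025, 0.1088, 0, 0, 0], [-0.0013, -0.0025, 0.1163, 0, 0, 0], [-0.0013, -0.0025, 0.1163, 0, 0, 0]]
  ]
}}

```text
clock: 10.05
tool_pos: [0.6236, 0.1375, 0.0977]
orientation: [179.9, 0.1, 0.0]
force: [-1.1, -0.4, 0.8]
opening: 0.0875
gripper_force: 0.0
```

Call:
{"api": "send_rows", "payload": {
  "plan": [
    [[0, 0, 0, 0, 0, 0], [0, 0, 0, 0, 0, 0], [0, 0, 0, 0, 0, 0], [0, 0, 0, 0, 0, 0], [0, 0, 0, 0, 0, 0], [0, 0, 0, 0, 0, 0], [0, 0, 0, 0, 0, 0], [0, 0, 0, 0, 0, 0]]
  ],
  "fingers": 0
}}

```text
clock: 10.72
tool_pos: [0.6249, 0.137, 0.0991]
orientation: [-180.0, -0.0, -0.0]
force: [0.8, -0.5, 0.2]
opening: 0.0399
gripper_force: 0.0
```

Call:
{"api": "send_rows", "payload": {
  "plan": [
    [[0, 0, 0, 0, 0, 0], [0, 0, 0, 0, 0, 0], [0, 0, 0, 0, 0, 0], [0, 0, 0, 0, 0, 0]]
  ]
}}

```text
clock: 11.05
tool_pos: [0.6249, 0.137, 0.0991]
orientation: [180.0, -0.0, -0.0]
force: [0.1, -0.0, 1.3]
opening: 0.0373
gripper_force: 30.0
```

Converted, -5 cm / 80 = -0.0625, -4.8 cm / 80 = -0.06.

Call:
{"api": "send_rows", "payload": {
  "plan": [
    [[0, 0, -0.0013, 0, 0, 0], [0, 0, -0.0063, 0, 0, 0], [0, 0, -0.015, 0, 0, 0], [0, 0, -0.0275, 0, 0, 0], [0, 0, -0.04, 0, 0, 0], [0, 0, -0.0525, 0, 0, 0], [0, 0, -0.06, 0, 0, 0], [0, 0, -0.0625, 0, 0, 0]]
  ]
}}

```text
clock: 11.72
tool_pos: [0.6257, 0.1374, 0.1512]
orientation: [-179.9, -0.2, 0.0]
force: [-0.4, 0.5, -1.8]
opening: 0.037
gripper_force: 30.0
```

Converted, -10.4 cm / 80 = -0.13, 1.8 cm / 80 = 0.0225.

Call:
{"api": "send_rows", "payload": {
  "plan": [
    [[-0.005, 0.0038, 0, 0, 0, 0], [-0.015, 0.0113, 0, 0, 0, 0], [-0.03, 0.0225, 0, 0, 0, 0], [-0.05, 0.0388, 0, 0, 0, 0], [-0.07, 0.0538, 0, 0, 0, 0], [-0.09, 0.0688, 0, 0, 0, 0], [-0.11, 0.085, 0, 0, 0, 0], [-0.13, 0.1, 0, 0, 0, 0]]
  ]
}}

```text
clock: 12.38
tool_pos: [0.5187, 0.0557, 0.1483]
orientation: [180.0, 0.1, -0.0]
force: [-0.3, -0.3, -1.8]
opening: 0.0374
gripper_force: 30.0
```

Call:
{"api": "send_rows", "payload": {
  "plan": [
    [[-0.02, 0.015, 0, 0, 0, 0], [-0.04, 0.03, 0, 0, 0, 0], [-0.055, 0.0425, 0, 0, 0, 0], [-0.0675, 0.0525, 0, 0, 0, 0], [-0.0738, 0.0575, 0, 0, 0, 0], [-0.0769, 0.06, 0, 0, 0, 0], [-0.0769, 0.06, 0, 0, 0, 0], [-0.0769, 0.06, 0, 0, 0, 0]]
  ]
}}

```text
clock: 13.05
tool_pos: [0.46, 0.0094, 0.1492]
orientation: [-180.0, -0.0, -0.0]
force: [0.3, 0.3, -2.7]
opening: 0.0377
gripper_force: 30.0
```

Converted, 4.7 cm / 80 = 0.0588, 4.5 cm / 80 = 0.0563.

Call:
{"api": "send_rows", "payload": {
  "plan": [
    [[0, 0, 0.005, 0, 0, 0], [0, 0, 0.015, 0, 0, 0], [0, 0, 0.0275, 0, 0, 0], [0, 0, 0.04, 0, 0, 0], [0, 0, 0.05, 0, 0, 0], [0, 0, 0.0563, 0, 0, 0], [0, 0, 0.0588, 0, 0, 0], [0, 0, 0.0588, 0, 0, 0]]
  ]
}}

```text
clock: 13.72
tool_pos: [0.4592, 0.009, 0.1014]
orientation: [180.0, 0.1, -0.0]
force: [-1.1, -0.4, -2.1]
opening: 0.0374
gripper_force: 30.0
```

Converted, 0.35 cm / 80 = 0.0044, 0.3 cm / 80 = 0.0038.

Call:
{"api": "send_rows", "payload": {
  "plan": [
    [[0, 0, 0.0013, 0, 0, 0], [0, 0, 0.0025, 0, 0, 0], [0, 0, 0.0038, 0, 0, 0], [0, 0, 0.0044, 0, 0, 0], [0, 0, 0.0044, 0, 0, 0]]
  ]
}}

```text
clock: 14.13
tool_pos: [0.4597, 0.0092, 0.099]
orientation: [-180.0, -0.1, 0.0]
force: [-1.2, -0.4, 0.8]
opening: 0.0373
gripper_force: 30.0
```

Converted, 0.05 cm / 80 = 0.0006.

Call:
{"api": "send_rows", "payload": {
  "plan": [
    [[0, 0, 0.0006, 0, 0, 0], [0, 0, 0.0006, 0, 0, 0], [0, 0, 0.0006, 0, 0, 0]]
  ]
}}

```text
clock: 14.38
tool_pos: [0.4599, 0.0091, 0.099]
orientation: [-180.0, -0.1, 0.0]
force: [-2.1, 0.1, 6.6]
opening: 0.0372
gripper_force: 30.0
```

Call:
{"api": "send_rows", "payload": {
  "plan": [
    [[0, 0, 0, 0, 0, 0], [0, 0, 0, 0, 0, 0], [0, 0, 0, 0, 0, 0], [0, 0, 0, 0, 0, 0], [0, 0, 0, 0, 0, 0], [0, 0, 0, 0, 0, 0], [0, 0, 0, 0, 0, 0], [0, 0, 0, 0, 0, 0]]
  ],
  "fingers": 1
}}

```text
clock: 15.05
tool_pos: [0.4593, 0.0091, 0.098]
orientation: [180.0, 0.0, -0.0]
force: [1.0, -0.8, -0.9]
opening: 0.0843
gripper_force: 0.0
```

Call:
{"api": "send_rows", "payload": {
  "plan": [
    [[0, 0, -0.0063, 0, 0, 0], [0, 0, -0.025, 0, 0, 0], [0, 0, -0.05, 0, 0, 0], [0, 0, -0.0813, 0, 0, 0], [0, 0, -0.1, 0, 0, 0], [0, 0, -0.1125, 0, 0, 0], [0, 0, -0.115, 0, 0, 0], [0, 0, -0.115, 0, 0, 0]]
  ]
}}

```text
clock: 15.72
tool_pos: [0.4594, 0.0092, 0.1903]
orientation: [-180.0, -0.0, -0.0]
force: [-0.4, -0.0, -0.1]
opening: 0.0877
gripper_force: 0.0
```

Converted, 22.3 cm / 80 = 0.2788, 21.3 cm / 80 = 0.2663.

Call:
{"api": "send_rows", "payload": {
  "plan": [
    [[0.0188, 0.0125, 0, 0, 0, 0], [0.0563, 0.0375, 0, 0, 0, 0], [0.1, 0.0663, 0, 0, 0, 0], [0.1438, 0.0963, 0, 0, 0, 0], [0.1875, 0.125, 0, 0, 0, 0], [0.2313, 0.155, 0, 0, 0, 0], [0.2663, 0.1775, 0, 0, 0, 0], [0.2788, 0.1863, 0, 0, 0, 0]]
  ]
}}

```text
clock: 16.38
tool_pos: [0.6845, -0.1428, 0.1862]
orientation: [180.0, 0.2, -0.1]
force: [-0.5, 0.6, -0.6]
opening: 0.0875
gripper_force: 0.0
```

```bash
python3 - <<'E'
from plant import ctrl
import cv2,pickle,numpy as np
s=ctrl.snapshot("wrist");t=ctrl.snapshot("top");pickle.dump((s,t),open("w3.pkl","wb"))
cv2.imwrite("pics/w3.png",s["img"][:,:,::-1]);cv2.imwrite("pics/t3.png",t["img"][:,:,::-1]);print(ctrl.get_obs()["tool_pos"])
E
```

```text
[ 0.68277528 -0.1416378   0.18606537]
```

View pics/w3.png

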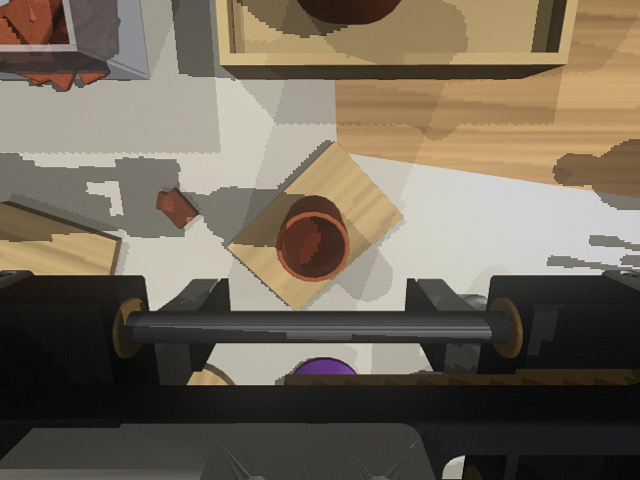

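The beaker rim is centred near (313,246), and the oblong board's corners are at (334,142), (403,216), (296,309) and (228,247).

```bash
python3 - <<'E'
import pickle
from h import w
s,t=pickle.load(open("w3.pkl","rb"))
print(w(s,[(313.5,245.5),(277,245),(350,245)],.097),w(s,[(334,142),(403,216),(296,309),(228,247)],.012).mean(0))
E
```

```text
[[ 0.68312622 -0.14039903]
 [ 0.68355779 -0.1130127 ]
 [ 0.68347707 -0.16778772]] [ 0.67260481 -0.13999366]
```

Converted, 13.4 cm / 80 = 0.1675, -0.15 cm / 80 = -0.0019.

Call:
{"api": "send_rows", "payload": {
  "plan": [
    [[0, -0.0019, 0.0125, 0, 0, 0], [0, -0.0019, 0.0375, 0, 0, 0], [0, -0.0019, 0.0663, 0, 0, 0], [0, -0.0019, 0.095, 0, 0, 0], [0, -0.0019, 0.125, 0, 0, 0], [0, -0.0019, 0.15, 0, 0, 0], [0, -0.0019, 0.165, 0, 0, 0], [0, -0.0019, 0.1675, 0, 0, 0]]
  ]
}}

```text
clock: 17.15
tool_pos: [0.6796, -0.1375, 0.0528]
orientation: [-180.0, 0.3, 0.0]
force: [-0.3, -0.1, -0.2]
opening: 0.0878
gripper_force: 0.0
```

Call:
{"api": "send_rows", "payload": {
  "plan": [
    [[0, 0, 0, 0, 0, 0], [0, 0, 0, 0, 0, 0], [0, 0, 0, 0, 0, 0], [0, 0, 0, 0, 0, 0], [0, 0, 0, 0, 0, 0], [0, 0, 0, 0, 0, 0], [0, 0, 0, 0, 0, 0], [0, 0, 0, 0, 0, 0]]
  ],
  "fingers": 0
}}

```text
clock: 17.82
tool_pos: [0.6828, -0.1385, 0.0569]
orientation: [180.0, -0.1, -0.0]
force: [-0.4, 0.6, 5.5]
opening: 0.0547
gripper_force: 30.0
```

Converted, -5 cm / 80 = -0.0625, -4.8 cm / 80 = -0.06.

Call:
{"api": "send_rows", "payload": {
  "plan": [
    [[0, 0, -0.0013, 0, 0, 0], [0, 0, -0.0063, 0, 0, 0], [0, 0, -0.015, 0, 0, 0], [0, 0, -0.0275, 0, 0, 0], [0, 0, -0.04, 0, 0, 0], [0, 0, -0.0525, 0, 0, 0], [0, 0, -0.06, 0, 0, 0], [0, 0, -0.0625, 0, 0, 0]]
  ]
}}

```text
clock: 18.48
tool_pos: [0.6832, -0.1385, 0.1083]
orientation: [180.0, -0.2, -0.0]
force: [1.0, -0.3, -1.8]
opening: 0.0547
gripper_force: 30.0
```

Converted, -16.5 cm / 80 = -0.2063, -1.8 cm / 80 = -0.0225.

Call:
{"api": "send_rows", "payload": {
  "plan": [
    [[-0.0013, -0.0075, 0, 0, 0, 0], [-0.005, -0.025, 0, 0, 0, 0], [-0.01, -0.05, 0, 0, 0, 0], [-0.0163, -0.0813, 0, 0, 0, 0], [-0.0225, -0.1125, 0, 0, 0, 0], [-0.0288, -0.1438, 0, 0, 0, 0], [-0.035, -0.175, 0, 0, 0, 0], [-0.0413, -0.2063, 0, 0, 0, 0]]
  ]
}}

```text
clock: 19.15
tool_pos: [0.648, 0.0287, 0.1053]
orientation: [180.0, 0.1, 0.0]
force: [0.0, 1.0, -2.2]
opening: 0.055
gripper_force: 30.0
```

Converted, -10.5 cm / 80 = -0.1313, -10.4 cm / 80 = -0.13.

Call:
{"api": "send_rows", "payload": {
  "plan": [
    [[-0.0063, -0.0313, 0, 0, 0, 0], [-0.0125, -0.0625, 0, 0, 0, 0], [-0.0188, -0.0913, 0, 0, 0, 0], [-0.0225, -0.1125, 0, 0, 0, 0], [-0.025, -0.125, 0, 0, 0, 0], [-0.025, -0.13, 0, 0, 0, 0], [-0.025, -0.1313, 0, 0, 0, 0], [-0.025, -0.1313, 0, 0, 0, 0]]
  ]
}}

```text
clock: 19.82
tool_pos: [0.6292, 0.1314, 0.1058]
orientation: [180.0, 0.0, -0.0]
force: [-0.0, 0.4, -2.1]
opening: 0.0549
gripper_force: 30.0
```

Converted, 4.5 cm / 80 = 0.0563, 4.4 cm / 80 = 0.055.

Call:
{"api": "send_rows", "payload": {
  "plan": [
    [[0, 0, 0.005, 0, 0, 0], [0, 0, 0.015, 0, 0, 0], [0, 0, 0.0275, 0, 0, 0], [0, 0, 0.0388, 0, 0, 0], [0, 0, 0.0475, 0, 0, 0], [0, 0, 0.0525, 0, 0, 0], [0, 0, 0.055, 0, 0, 0], [0, 0, 0.0563, 0, 0, 0]]
  ]
}}

```text
clock: 20.48
tool_pos: [0.6292, 0.1314, 0.0605]
orientation: [180.0, 0.0, -0.0]
force: [0.2, -0.4, -1.0]
opening: 0.0547
gripper_force: 30.0
```

Converted, 0.3 cm / 80 = 0.0038, 0.2 cm / 80 = 0.0025.

Call:
{"api": "send_rows", "payload": {
  "plan": [
    [[0, 0, 0.0013, 0, 0, 0], [0, 0, 0.0025, 0, 0, 0], [0, 0, 0.0038, 0, 0, 0], [0, 0, 0.0038, 0, 0, 0]]
  ]
}}

```text
clock: 20.82
tool_pos: [0.6294, 0.1317, 0.0582]
orientation: [-180.0, -0.0, -0.0]
force: [0.1, 0.9, -2.1]
opening: 0.055
gripper_force: 30.0
```

Converted, 0.15 cm / 80 = 0.0019, 0.1 cm / 80 = 0.0013.

Call:
{"api": "send_rows", "payload": {
  "plan": [
    [[0, 0, 0.0006, 0, 0, 0], [0, 0, 0.0013, 0, 0, 0], [0, 0, 0.0019, 0, 0, 0], [0, 0, 0.0019, 0, 0, 0]]
  ]
}}

```text
clock: 21.15
tool_pos: [0.6295, 0.1316, 0.057]
orientation: [-180.0, -0.0, -0.0]
force: [-1.1, -0.4, 2.1]
opening: 0.0547
gripper_force: 30.0
```

Call:
{"api": "send_rows", "payload": {
  "plan": [
    [[0, 0, 0, 0, 0, 0], [0, 0, 0, 0, 0, 0], [0, 0, 0, 0, 0, 0], [0, 0, 0, 0, 0, 0], [0, 0, 0, 0, 0, 0], [0, 0, 0, 0, 0, 0], [0, 0, 0, 0, 0, 0], [0, 0, 0, 0, 0, 0]]
  ],
  "fingers": 1
}}

```text
clock: 21.82
tool_pos: [0.6294, 0.1316, 0.0565]
orientation: [180.0, 0.0, -0.0]
force: [-0.3, 0.7, 0.4]
opening: 0.0878
gripper_force: 0.0
```

Converted, -10 cm / 80 = -0.125, -9.3 cm / 80 = -0.1163.

Call:
{"api": "send_rows", "payload": {
  "plan": [
    [[0, 0, -0.0063, 0, 0, 0], [0, 0, -0.025, 0, 0, 0], [0, 0, -0.05, 0, 0, 0], [0, 0, -0.075, 0, 0, 0], [0, 0, -0.1, 0, 0, 0], [0, 0, -0.1163, 0, 0, 0], [0, 0, -0.125, 0, 0, 0], [0, 0, -0.125, 0, 0, 0]]
  ]
}}

```text
clock: 22.48
tool_pos: [0.6302, 0.1319, 0.1587]
orientation: [-179.9, -0.2, 0.0]
force: [0.3, 0.3, 0.1]
opening: 0.0875
gripper_force: 0.0
```

Converted, -18.4 cm / 80 = -0.23, -17.6 cm / 80 = -0.22.

Call:
{"api": "send_rows", "payload": {
  "plan": [
    [[-0.0125, -0.01, 0, 0, 0, 0], [-0.0438, -0.0363, 0, 0, 0, 0], [-0.0813, -0.0663, 0, 0, 0, 0], [-0.1188, -0.0963, 0, 0, 0, 0], [-0.1563, -0.1275, 0, 0, 0, 0], [-0.1938, -0.1575, 0, 0, 0, 0], [-0.22, -0.18, 0, 0, 0, 0], [-0.23, -0.1875, 0, 0, 0, 0]]
  ]
}}

```text
clock: 23.15
tool_pos: [0.442, 0.283, 0.1556]
orientation: [180.0, 0.1, 0.1]
force: [-0.1, 0.8, 0.2]
opening: 0.0876
gripper_force: 0.0
```

```bash
python3 - <<'E'
from plant import ctrl
import cv2,pickle
s=ctrl.snapshot("wrist");pickle.dump(s,open("w4.pkl","wb"))
cv2.imwrite("pics/w4.png",s["img"][:,:,::-1]);print(ctrl.get_obs()["tool_pos"])
E
```

```text
[0.44210258 0.28306601 0.15572657]
```

View pics/w4.png

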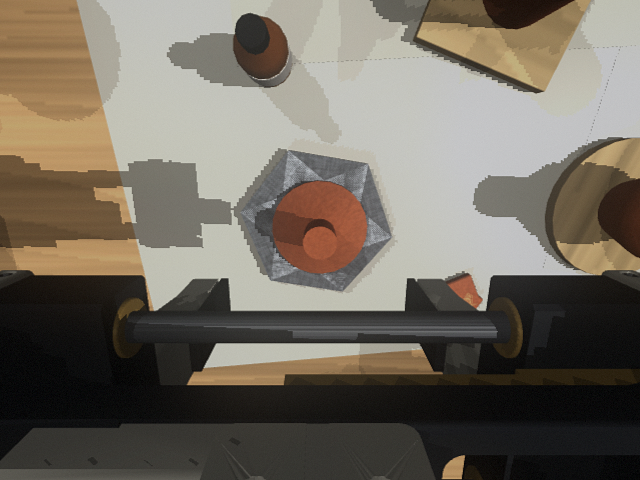

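The lid stands flat on the pad, with its knob top at about (320,240).

```bash
python3 - <<'E'
import pickle
from plant import ctrl
from h import w
s=pickle.load(open("w4.pkl","rb"))
print(w(s,[(320,240)],.064),w(s,[(320,226)],.018),ctrl.get_obs()["tool_pos"])
E
```

```text
[[0.44450974 0.28052246]] [[0.44464817 0.28017763]] [0.44210258 0.28306601 0.15572657]
```

Converted, 11.4 cm / 80 = 0.1425, 11.2 cm / 80 = 0.14.

Call:
{"api": "send_rows", "payload": {
  "plan": [
    [[-0.0013, 0.0013, 0.01, 0, 0, 0], [-0.0013, 0.0013, 0.0313, 0, 0, 0], [-0.0013, 0.0013, 0.0563, 0, 0, 0], [-0.0013, 0.0013, 0.0838, 0, 0, 0], [-0.0013, 0.0013, 0.11, 0, 0, 0], [-0.0013, 0.0013, 0.13, 0, 0, 0], [-0.0013, 0.0013, 0.14, 0, 0, 0], [-0.0013, 0.0013, 0.1425, 0, 0, 0]]
  ]
}}

```text
clock: 23.87
tool_pos: [0.4439, 0.2786, 0.0401]
orientation: [179.8, 0.2, -0.1]
force: [0.8, -0.8, -0.0]
opening: 0.0877
gripper_force: 0.0
```

Call:
{"api": "send_rows", "payload": {
  "plan": [
    [[0, 0, 0, 0, 0, 0], [0, 0, 0, 0, 0, 0], [0, 0, 0, 0, 0, 0]]
  ]
}}

```text
clock: 24.12
tool_pos: [0.445, 0.281, 0.0434]
orientation: [-179.9, -0.1, -0.0]
force: [0.4, 0.4, 0.1]
opening: 0.0877
gripper_force: 0.0
```

Call:
{"api": "send_rows", "payload": {
  "plan": [
    [[0, 0, 0, 0, 0, 0], [0, 0, 0, 0, 0, 0], [0, 0, 0, 0, 0, 0], [0, 0, 0, 0, 0, 0], [0, 0, 0, 0, 0, 0], [0, 0, 0, 0, 0, 0], [0, 0, 0, 0, 0, 0], [0, 0, 0, 0, 0, 0]]
  ],
  "fingers": 0
}}

```text
clock: 24.78
tool_pos: [0.4444, 0.2806, 0.0425]
orientation: [180.0, 0.0, -0.0]
force: [1.0, -0.4, 0.2]
opening: 0.0398
gripper_force: 0.0
```

Call:
{"api": "send_rows", "payload": {
  "plan": [
    [[0, 0, 0, 0, 0, 0], [0, 0, 0, 0, 0, 0], [0, 0, 0, 0, 0, 0], [0, 0, 0, 0, 0, 0], [0, 0, 0, 0, 0, 0], [0, 0, 0, 0, 0, 0]]
  ]
}}

```text
clock: 25.28
tool_pos: [0.4444, 0.2806, 0.0425]
orientation: [-180.0, -0.0, -0.0]
force: [0.7, 0.6, 0.6]
opening: 0.0249
gripper_force: 30.0
```

Converted, -14 cm / 80 = -0.175, -12 cm / 80 = -0.15.

Call:
{"api": "send_rows", "payload": {
  "plan": [
    [[0, 0, -0.0025, 0, 0, 0], [0, 0, -0.01, 0, 0, 0], [0, 0, -0.0275, 0, 0, 0], [0, 0, -0.0563, 0, 0, 0], [0, 0, -0.0875, 0, 0, 0], [0, 0, -0.1188, 0, 0, 0], [0, 0, -0.15, 0, 0, 0], [0, 0, -0.175, 0, 0, 0]]
  ]
}}

```text
clock: 25.95
tool_pos: [0.4446, 0.2807, 0.1851]
orientation: [-179.9, -0.1, -0.0]
force: [-0.2, 0.3, -2.0]
opening: 0.0252
gripper_force: 30.0
```

Converted, 14.3 cm / 80 = 0.1788, 11.8 cm / 80 = 0.1475.

Call:
{"api": "send_rows", "payload": {
  "plan": [
    [[0.0025, 0.005, -0.01, 0, 0, 0], [0.01, 0.0188, -0.0125, 0, 0, 0], [0.02, 0.0375, -0.0125, 0, 0, 0], [0.0325, 0.06, -0.0125, 0, 0, 0], [0.0475, 0.0875, -0.0125, 0, 0, 0], [0.0625, 0.1163, -0.0125, 0, 0, 0], [0.08, 0.1475, -0.0125, 0, 0, 0], [0.0975, 0.1788, -0.0125, 0, 0, 0]]
  ]
}}

```text
clock: 26.62
tool_pos: [0.5221, 0.1354, 0.1913]
orientation: [179.9, 0.1, -0.0]
force: [0.1, 0.6, -0.6]
opening: 0.0251
gripper_force: 30.0
```

Converted, 20.2 cm / 80 = 0.2525, 17.7 cm / 80 = 0.2213.

Call:
{"api": "send_rows", "payload": {
  "plan": [
    [[0.0175, 0.0313, 0, 0, 0, 0], [0.0338, 0.0638, 0, 0, 0, 0], [0.0513, 0.095, 0, 0, 0, 0], [0.0688, 0.1263, 0, 0, 0, 0], [0.0863, 0.1575, 0, 0, 0, 0], [0.1025, 0.19, 0, 0, 0, 0], [0.12, 0.2213, 0, 0, 0, 0], [0.1375, 0.2525, 0, 0, 0, 0]]
  ]
}}

```text
clock: 27.28
tool_pos: [0.6318, -0.0668, 0.1909]
orientation: [180.0, 0.1, -0.0]
force: [1.4, 0.6, -2.1]
opening: 0.0255
gripper_force: 30.0
```

Converted, 7.65 cm / 80 = 0.0956, 7.5 cm / 80 = 0.0938.

Call:
{"api": "send_rows", "payload": {
  "plan": [
    [[0.015, 0.0288, 0, 0, 0, 0], [0.0288, 0.0538, 0, 0, 0, 0], [0.0388, 0.0725, 0, 0, 0, 0], [0.0463, 0.0863, 0, 0, 0, 0], [0.05, 0.0938, 0, 0, 0, 0], [0.0506, 0.0956, 0, 0, 0, 0], [0.0506, 0.0956, 0, 0, 0, 0], [0.0506, 0.0956, 0, 0, 0, 0]]
  ]
}}

```text
clock: 27.95
tool_pos: [0.6724, -0.1403, 0.1924]
orientation: [-180.0, 0.0, 0.0]
force: [0.1, 0.5, -1.8]
opening: 0.0251
gripper_force: 30.0
```

Down 14.6, then the slow approach.

Converted, 12 cm / 80 = 0.15, 11.5 cm / 80 = 0.1438.

Call:
{"api": "send_rows", "payload": {
  "plan": [
    [[0, 0.0013, 0.0075, 0, 0, 0], [0, 0.0013, 0.025, 0, 0, 0], [0, 0.0013, 0.05, 0, 0, 0], [0, 0.0013, 0.0775, 0, 0, 0], [0, 0.0013, 0.105, 0, 0, 0], [0, 0.0013, 0.1275, 0, 0, 0], [0, 0.0013, 0.1438, 0, 0, 0], [0, 0.0013, 0.15, 0, 0, 0]]
  ]
}}

```text
clock: 28.62
tool_pos: [0.6714, -0.1412, 0.0702]
orientation: [-180.0, 0.2, 0.0]
force: [-0.5, 0.6, -1.1]
opening: 0.0252
gripper_force: 30.0
```

Call:
{"api": "send_rows", "payload": {
  "plan": [
    [[0, 0, 0.0063, 0, 0, 0], [0, 0, 0.015, 0, 0, 0], [0, 0, 0.0225, 0, 0, 0], [0, 0, 0.0275, 0, 0, 0], [0, 0, 0.0313, 0, 0, 0], [0, 0, 0.0325, 0, 0, 0], [0, 0, 0.0325, 0, 0, 0]]
  ]
}}

```text
clock: 29.2
tool_pos: [0.6728, -0.142, 0.0465]
orientation: [180.0, 0.0, -0.0]
force: [0.1, 0.4, -1.3]
opening: 0.0252
gripper_force: 30.0
```

Converted, 0.4 cm / 80 = 0.005, 0.3 cm / 80 = 0.0038.

Call:
{"api": "send_rows", "payload": {
  "plan": [
    [[0, 0, 0.0013, 0, 0, 0], [0, 0, 0.0025, 0, 0, 0], [0, 0, 0.0038, 0, 0, 0], [0, 0, 0.005, 0, 0, 0], [0, 0, 0.005, 0, 0, 0]]
  ]
}}

```text
clock: 29.62
tool_pos: [0.6728, -0.1419, 0.0426]
orientation: [180.0, -0.0, -0.0]
force: [-0.8, 0.0, -1.8]
opening: 0.0253
gripper_force: 30.0
```

Call:
{"api": "send_rows", "payload": {
  "plan": [
    [[0, 0, 0.0006, 0, 0, 0], [0, 0, 0.0013, 0, 0, 0], [0, 0, 0.0013, 0, 0, 0]]
  ]
}}

```text
clock: 29.87
tool_pos: [0.6729, -0.142, 0.0425]
orientation: [180.0, -0.0, 0.0]
force: [-3.1, 1.1, 7.1]
opening: 0.0248
gripper_force: 30.0
```

Contact: release, retreat up and away, then check.

Call:
{"api": "send_rows", "payload": {
  "plan": [
    [[0, 0, 0, 0, 0, 0], [0, 0, 0, 0, 0, 0], [0, 0, 0, 0, 0, 0], [0, 0, 0, 0, 0, 0], [0, 0, 0, 0, 0, 0], [0, 0, 0, 0, 0, 0], [0, 0, 0, 0, 0, 0], [0, 0, 0, 0, 0, 0]]
  ],
  "fingers": 1
}}

```text
clock: 30.53
tool_pos: [0.6728, -0.142, 0.0415]
orientation: [180.0, 0.0, -0.0]
force: [0.2, 0.5, -0.4]
opening: 0.0727
gripper_force: 0.0
```

Converted, -18 cm / 80 = -0.225, -16 cm / 80 = -0.2.

Call:
{"api": "send_rows", "payload": {
  "plan": [
    [[0, 0, -0.0063, 0, 0, 0], [0, 0, -0.025, 0, 0, 0], [0, 0, -0.05, 0, 0, 0], [0, 0, -0.0875, 0, 0, 0], [0, 0, -0.125, 0, 0, 0], [0, 0, -0.1625, 0, 0, 0], [0, 0, -0.2, 0, 0, 0], [0, 0, -0.225, 0, 0, 0]]
  ]
}}

```text
clock: 31.2
tool_pos: [0.6736, -0.1422, 0.2258]
orientation: [180.0, -0.2, 0.0]
force: [1.2, -0.1, 0.2]
opening: 0.0877
gripper_force: 0.0
```

Call:
{"api": "send_rows", "payload": {
  "plan": [
    [[-0.0063, 0.0125, 0, 0, 0, 0], [-0.0125, 0.0375, 0, 0, 0, 0], [-0.025, 0.075, 0, 0, 0, 0], [-0.0375, 0.1125, 0, 0, 0, 0], [-0.0625, 0.15, 0, 0, 0, 0], [-0.0875, 0.1875, 0, 0, 0, 0], [-0.1, 0.2125, 0, 0, 0, 0], [-0.1, 0.2125, 0, 0, 0, 0]]
  ]
}}

```text
clock: 31.87
tool_pos: [0.5901, -0.3155, 0.2217]
orientation: [180.0, 0.0, -0.2]
force: [0.5, 0.9, 0.5]
opening: 0.0879
gripper_force: 0.0
```

```bash
python3 - <<'E'
from plant import ctrl
import cv2,pickle
s=ctrl.snapshot("top");pickle.dump(s,open("t5.pkl","wb"))
im=s["img"][90:300,100:420,::-1]
im=cv2.convertScaleAbs(cv2.resize(im,None,fx=2.5,fy=2.5,interpolation=cv2.INTER_CUBIC),alpha=1.5)
cv2.imwrite("pics/t5.png",im);print(ctrl.get_obs()["tool_pos"])
E
```

```text
[ 0.59121753 -0.31406378  0.22168835]
```

View pics/t5.png

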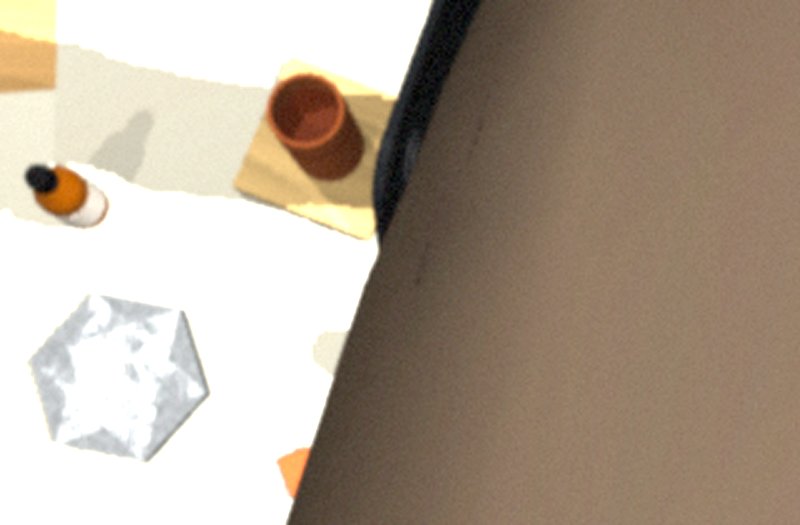

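The beaker stands on the square board (rim centre at crop (308,110)) and the arm hides the rest, so I'll use the scene camera.

```bash
python3 - <<'E'
from plant import ctrl
import cv2,pickle
from h import w
t=pickle.load(open("t5.pkl","rb"));print(w(t,[(308.5/2.5-.5+100,110.5/2.5-.5+90)],.097))
s=ctrl.snapshot("scene");pickle.dump(s,open("s5.pkl","wb"))
im=cv2.resize(s["img"][180:360,180:500,::-1],None,fx=2.5,fy=2.5,interpolation=cv2.INTER_CUBIC)
cv2.imwrite("pics/s5.png",im)
E
```

```text
[[0.6293509  0.12782265]]
```

View pics/s5.png

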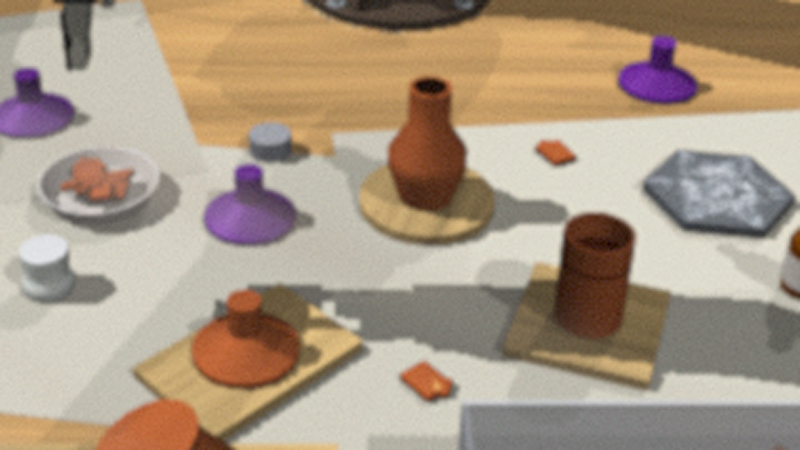

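All three pieces stand upright in the middle of their boards: the jar at crop (430,150), the beaker at (595,275) and the lid at (246,340). The tub and tin are unmoved here, and the top view showed the bottle in place. I'm handing in now.

```bash
python3 -c "
from plant import ctrl
print(ctrl.close_job())"
```

```text
the job is handed in; nothing more can be done
None
```

The job is handed in (no verdict came back): in the last pictures the jar stood upright on the round board, the beaker on the square board and the lid, knob up, on the oblong board, each set down within a few millimetres of centre, with bottle, tub and tin not visibly moved.

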